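Unstack the samples and set each on its instrument

TASK

Take the two stacks on the rubber mats apart and put each thing, right way up and in the middle, where it belongs: the grey slide box flat in the steel tray, lengthwise with it; the round steel tin on the warmer's square plate; the white specimen pot on the scale's pan; the reagent cartridge between the two end walls of the dock, lengthwise with it; and the small vial in the dished head of the mixer. Do not tip anything over on the way, and leave all of it standing still and let go of.

Things in the scene. Friction and masses are not known exactly. Their poses are not given: they have to be found in the camera images.
- slidebox_mid (a point): Slide box: oblong closed grey plastic box with a dark seam line, 96 x 62 x 30 mm high (x, y, z), flat top. Point: its centre, 15 mm above its underside; x along its length. Stands in a stack at the start: the slide box and the steel tin are the two bottom things, on two 3 mm thick dark rubber mats; the pot and the cartridge lie on top of them, either on either; the vial stands on the pot or on the cartridge. Weight 100 to 210 g.
- tin_mid (a point): Steel tin: round lidded stainless tin, 66 mm across, 30 mm high, flat top. Point: its centre, 15 mm above its underside; z is its axis. At the bottom of a stack. Weight 120 to 260 g.
- pot_mid (a point): Specimen pot: round white plastic pot with a ribbed lid, 52 mm across, 28 mm high, flat top. Point: its centre, 14 mm above its underside; z is its axis. In the second layer of a stack. Weight 55 to 115 g.
- cartridge_mid (a point): Reagent cartridge: small oblong white block with three foil windows on top, 56 x 36 x 28 mm high (x, y, z). Point: its centre, 14 mm above its underside; x along its length. In the second layer of a stack. Weight 60 to 130 g.
- vial_mid (a point): Vial: small squat amber vial with a black cap, 30 mm across, 28 mm high. Point: its centre, 14 mm above its underside; z is its axis. On top of the taller stack. Weight 28 to 56 g.
- tray_place (a point): Steel tray: shallow rectangular tray on the bench, for the slide box. Flat floor 124 x 90 mm inside, rim 3 mm above the floor. Point: centre of its floor, 2 mm above the bench; x along its length, z up. Fixed.
- warmer_place (a point): Warmer: white box 120 x 112 mm with a square aluminium plate 96 x 96 mm on top, knob at its front, for the steel tin. Point: centre of the plate's upper face, 46 mm above the bench. Fixed, cold.
- scale_place (a point): Scale: white bench scale 120 x 110 mm with a round flat steel pan 92 mm across, for the specimen pot. Point: centre of the pan's upper face, 38 mm above the bench. Fixed, the pan does not give.
- dock_place (a point): Reagent dock: low grey base 104 x 70 mm with a dark wall 10 mm high across each end of its length, 86 mm between the walls, open at both long sides, for the cartridge, which lies lengthwise between the walls. Point: centre of its floor, 12 mm above the bench; x along its length, from wall to wall. Fixed.
- mixer_place (a point): Mixer: round white mixer 110 mm across at its foot, with a round black head 72 mm across on top, dished: floor 60 mm across inside a rubber rim 3 mm high, for the vial. Point: centre of the dish's floor, 78 mm above the bench. Fixed, does not turn.
Not all that is in view belongs to the job. Leave any green look-alike of the part that bears slidebox_mid alone.

How it is judged:
By the outcome, as a careful person would: the job done as asked, in the order asked, and still so for the second after the job is handed in, with the robot touching nothing.
It also fails if it takes over 136 s, if anything falls off the work surface, if the arm or the gripper's body presses on something with over 40 N, if the wrist force passes 120 N, or if a joint passes its speed limit or range.

ROBOT

A 6-joint arm with a two-finger parallel gripper is mounted at the origin on the work surface. World frame = base frame: x ahead of the robot, y to its left, z up, the work surface at z = 0. Lengths are in m, angles in rad, forces in N, time in s.
With the tool pointing down it reaches from about 0.35 to 0.775 m from the base axis. Payload 5.5 kg.
Tool frame: the origin (TCP) lies at the very end of the fingers, on their centre line; the grasp point (between the pads) lies 19 mm behind it; z points along the fingers, y is the direction in which the jaws open and shut (so a half turn about z gives the same grasp; the last joint's range is limited). The gripper opens to 85 mm and grips with 20 to 120 N. Pads are 22 mm wide; open, the fingers measure 114 mm over their backs; the gripper's body (76 mm by 85 mm) begins 54 mm behind the grasp point. The pads swing forward as they close: fully open they stand 13 mm farther back than shut.
Start: joints at [1.004, 0.313, 0.046, 1.304, 0, 1.431], TCP at [0.238, 0.523, 0.231] pointing down, gripper open.
Joint ranges: [-2.76, 2.76], [-0.86, 1.69], [-1.03, 1.26], [-2.2, 2.34], [-1.47, 1.5], [-3.14, 3.14]. Speed limits (rad/s): [2.57, 2.57, 3.14, 3.14, 3.14, 3.14].

INTERFACE

Orientations are given as a unit quaternion [w, x, y, z].
In Python, from workcell import get_state, imaging, env, spotter gives the robot as it stands.
- The arm moves only by the tool play_rows, never from a script. Its argument "moves" is a list of rows, each an object with "claw": the finger opening in cm, from 0 to 8.54; "delta_pos": the shift along the tool's x, y, z in cm, a list of three; "twist": the turn about the tool's z in degrees. A call has 1 to 12 rows; each row is the pose to reach, as a shift and turn from the pose commanded when the call began, along the tool's axes at that moment; what a row does not reach only later rows make up. A row lasts 1/8 s, in which the tool goes at most 62.5 mm and 10.7 degrees, less where a joint would pass 70% of its speed; a pose out of reach is approached as far as the arm can. A call with a gripper value outside its range is refused whole. The fingers move at their own pace and stop on an object; "force" is the grip in N (left out, the last holds). Time passes only in rows, so rows that repeat a pose let the fingers close. It gives the time, the measured TCP pose, the force and the opening at its end, in the units of the state.
- get_state(): the state, without advancing time (a new reading comes with each control period).
- imaging.read_camera(name): name is "scene" or "top"; returns the picture (384x512x3 uint8, red, green, blue); there is no depth.
- imaging.camera_info(name): a dict with "fx", "fy", "cx", "cy" (pixels), "world_to_cam" (4x4, takes a point from world to camera coordinates). Camera axes: x right, y down, z forward; pixel columns grow to the right and rows downward; lengths in m; the calibration is good to about 2 mm. A picture is of the moment at which its call begins. camera_info takes no time and is no camera call.
- env.hand_in(): hands the job in, once; it reports no verdict.
Trained networks look in the newest picture that a camera, given by its name, has taken for a name from the list of things; names that differ only in an ending like _2 or _b are one class to them, and where a whole thing is asked for, a point or a joint stands for the part that bears it (a point fixed in the world has none). Each returns a list of dicts, best first, with "conf" (0 to 1); they miss things now and then, are a little off and sometimes report something else, mostly with a low value. They report only what shows in the picture. A call takes as long as a camera call. They do not tell look-alikes from the thing itself.
- spotter.spot_in(camera, query): "extent" ([left, top, right, bottom] in pixels, round what is visible of it).
The state is a dict: "clock": time; "joint_pos": joint angles; "qvel": joint speeds; "tau": joint torques, N m; "tcp_pos": TCP position; "orientation": TCP orientation; "wrist_force": force on the tool from outside, world axes, zero at the start; "ft_torque": the same for the moment, N m; "finger_gap": finger opening in m.
Only numpy, scipy, OpenCV 4.12 (cv2) and the standard library are available. Lean on these libraries where they do the work, as an engineer would, in place of code of your own. Each camera call takes 0.05 s, during which the arm holds its last target. There are 200 camera calls.

## Working session

There is one attempt and no reset: what is moved stays moved. The work goes in short steps, Python scripts to look and compute and a tool call to move; the robot and the scene stay as the last step left them, time stands still between calls to the robot, and variables do not carry over. Pictures are saved under pics/ and viewed, about 12 in all and at most 16, crops included, and the job is handed in when it is done.

Besides the shell and the picture viewer there is one more tool, called after "Emit:" as name(argument=value, ...), one argument or row to a line, values as JSON. play_rows: Moves the arm, as the interface text tells. Its arguments: {"type":"object","properties":{"moves":{"type":"array"},"force":{"type":"number"}},"required":["moves"]}

```bash
mkdir -p pics; ls; cat > h.py <<'E'
import numpy as np, cv2
from workcell import get_state, imaging, env, spotter
def snap(c,n=None):
    im=imaging.read_camera(c)
    if n: cv2.imwrite(f'pics/{n}.png',im[:,:,::-1])
    return im
def proj(c,p):
    i=imaging.camera_info(c);T=np.array(i['world_to_cam']);q=T[:3,:3]@np.array(p)+T[:3,3]
    return np.array([i['fx']*q[0]/q[2]+i['cx'],i['fy']*q[1]/q[2]+i['cy']])
def unproj(c,uv,z):
    i=imaging.camera_info(c);T=np.array(i['world_to_cam']);R=T[:3,:3];o=-R.T@T[:3,3]
    d=R.T@np.array([(uv[0]-i['cx'])/i['fx'],(uv[1]-i['cy'])/i['fy'],1]);return o+d*(z-o[2])/d[2]
E
python3 - <<'E'
from h import *
a=snap('scene','s0');b=snap('top','t0')
for c in('scene','top'):
    i=imaging.camera_info(c);T=np.array(i['world_to_cam']);print(c,i['fx'],-T[:3,:3].T@T[:3,3],T[2,:3])
    for q in['slidebox_mid','tin_mid','pot_mid','cartridge_mid','vial_mid','tray_place','warmer_place','scale_place','dock_place','mixer_place']:
        try:print(q,[(np.round(d['extent']).astype(int).tolist(),round(d['conf'],2)) for d in spotter.spot_in(c,q)])
        except Exception as e: print(q,e)
s=get_state();print(s)
E
```

```text
pics
scene 432.3630897658086 [ 1.50827454 -0.11425682  0.78071866] [-0.81921547  0.12561208 -0.5595602 ]
slidebox_mid [([370, 178, 408, 202], 0.97), ([310, 157, 338, 172], 0.82), ([218, 187, 255, 208], 0.64), ([284, 192, 307, 216], 0.5), ([352, 197, 384, 222], 0.24)]
tin_mid [([180, 208, 200, 224], 0.66)]
pot_mid [([287, 185, 306, 201], 0.71), ([233, 247, 292, 288], 0.59)]
cartridge_mid [([179, 205, 197, 214], 0.64)]
vial_mid [([286, 196, 304, 214], 0.57), ([180, 192, 191, 203], 0.56)]
tray_place [([153, 244, 196, 285], 0.7)]
warmer_place [([77, 225, 132, 264], 0.6)]
scale_place [([233, 246, 291, 290], 0.9), ([285, 196, 301, 215], 0.74)]
dock_place [([352, 197, 381, 222], 0.64)]
mixer_place [([306, 216, 342, 263], 0.9)]
top 485.57368268511607 [0.33101329 0.03726448 1.42184195] [ 0.09194513 -0.00308743 -0.99575929]
slidebox_mid [([140, 265, 175, 292], 0.89), ([200, 182, 228, 226], 0.79), ([84, 195, 116, 233], 0.77), ([116, 102, 154, 141], 0.75)]
tin_mid [([128, 163, 159, 201], 0.57)]
pot_mid [([323, 112, 357, 159], 0.56), ([204, 195, 218, 213], 0.51)]
cartridge_mid [([319, 191, 332, 2
[... 298 characters left out ...]
, 114, 220, 151], 0.57)]
{'clock': 1.1, 'joint_pos': array([ 1.00438758e+00,  3.13207497e-01,  4.60981981e-02,  1.30359280e+00,
       -2.33240463e-05,  1.43122681e+00]), 'qvel': array([ 0.00074447, -0.00034166,  0.00023722, -0.00080775, -0.00065374,
        0.0011527 ]), 'tau': array([ 5.77054088e-04, -4.80483949e+01,  2.98814464e+01,  3.89795632e-04,
       -2.89863510e-04,  4.31832277e-06]), 'tcp_pos': array([0.23806954, 0.52344648, 0.23131818]), 'orientation': array([2.72310607e-05, 2.11803163e-01, 9.77312344e-01, 4.01790545e-05]), 'wrist_force': array([-0.55734878,  0.49078064,  0.24153484]), 'ft_torque': array([ 0.00220853,  0.00589586, -0.01259076]), 'finger_gap': 0.08559350632877202}
```

```bash
python3 -c "
import cv2
for n in('s0','t0'): cv2.imwrite(f'pics/{n}b.png',cv2.resize(cv2.imread(f'pics/{n}.png'),(800,600),interpolation=2))"
```

```text
(no output)
```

View pics/s0b.png

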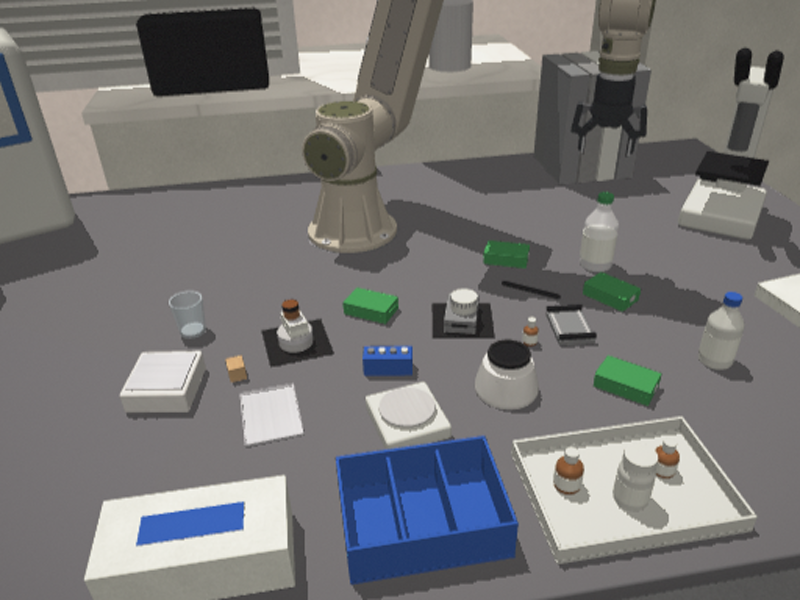

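View pics/t0b.png

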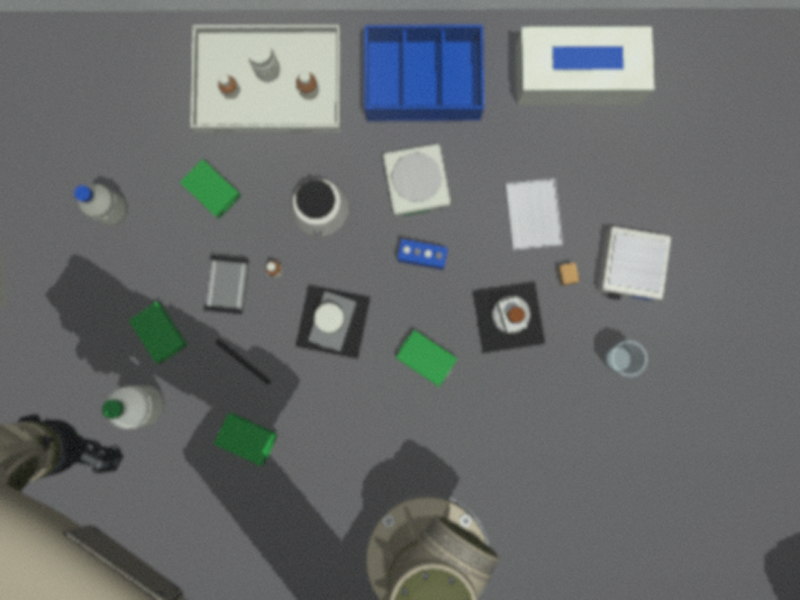

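The scene view shows the tin/cartridge/vial stack at about (295,335) on the 800 px image, and the slide box with the pot on it at (463,310). In the top view they are at (510,315) and (330,320). The green boxes, the small vial at (273,267) and the blue strip are decoys. I'll check with close crops.

```bash
python3 - <<'E'
import cv2,numpy as np
t=cv2.imread('pics/t0.png');s=cv2.imread('pics/s0.png')
f=lambda im,x,y,w,h:cv2.resize(im[y:y+h,x:x+w],(400,300),interpolation=cv2.INTER_CUBIC)
g=np.vstack([np.hstack([f(t,298,176,60,45),f(t,183,180,60,45)]),np.hstack([f(s,160,185,60,45),f(s,268,180,60,45)])])
cv2.imwrite('pics/c1.png',g)
g=cv2.resize(t[85:205,115:435],(800,300),interpolation=cv2.INTER_CUBIC);cv2.imwrite('pics/c2.png',np.vstack([g,cv2.resize(s[180:285,60:375],(800,267),interpolation=cv2.INTER_CUBIC)]))
E
```

```text
(no output)
```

View pics/c1.png

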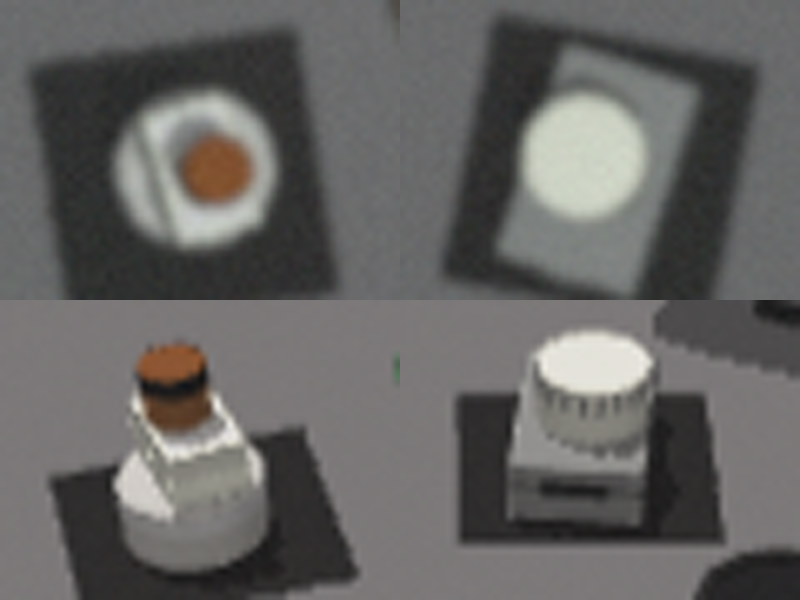

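View pics/c2.png

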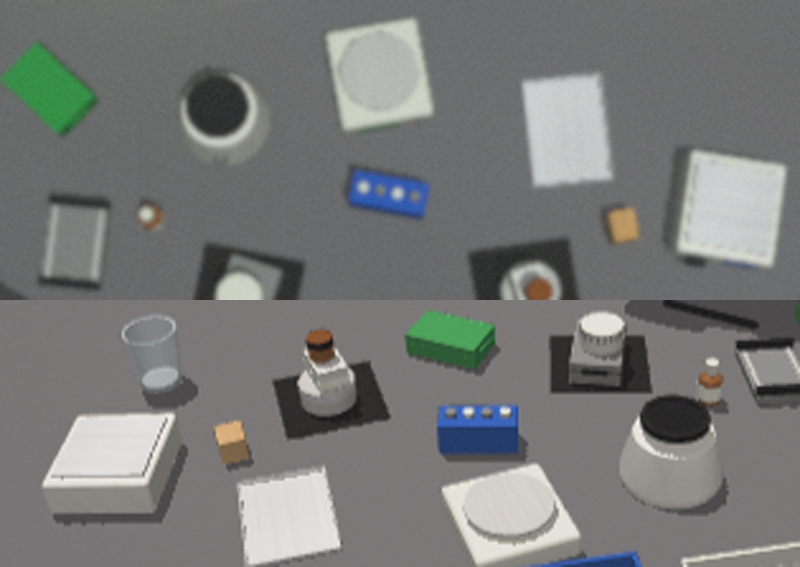

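Identified: vial on cartridge on tin is the left stack in c1, and pot on slide box is the right one. In c2 the tray is at (567,130), warmer at (733,208), scale at (380,72), mixer at (218,108) and dock at (75,240). I'll refine poses by fitting outlines to the image gradients.

```bash
cat > fit.py <<'E'
from h import *
from scipy.optimize import minimize
from scipy.ndimage import map_coordinates
th=np.linspace(0,2*np.pi,72,endpoint=False)
def rect(a,b,z,n=20):
    c=np.array([[a,b],[-a,b],[-a,-b],[a,-b]])/2
    return np.vstack([np.c_[np.linspace(c[i],c[(i+1)%4],n,endpoint=False),np.full(n,z)] for i in range(4)])
def circ(d,z): return np.c_[d/2*np.cos(th),d/2*np.sin(th),np.full(72,z)]
def world(o,p):
    c,s=np.cos(p[2]),np.sin(p[2]);return np.c_[o[:,:2]@np.array([[c,s],[-s,c]])+p[:2],o[:,2]]
def projs(cam,P):
    i=imaging.camera_info(cam);T=np.array(i['world_to_cam']);q=P@T[:3,:3].T+T[:3,3]
    return np.c_[i['fx']*q[:,0]/q[:,2]+i['cx'],i['fy']*q[:,1]/q[:,2]+i['cy']]
def grad(im,s):
    g=cv2.GaussianBlur(im.astype(np.float32),(0,0),s)
    return np.minimum(np.sqrt(sum(cv2.Sobel(g[:,:,k],-1,1,0)**2+cv2.Sobel(g[:,:,k],-1,0,1)**2 for k in range(3))),120)
def fit(ims,o,p0,rot=True,cams=('top',),rng=0):
    best=None
    for s in(2.0,1.0):
        G={c:grad(ims[c],s) for c in cams}
        def cost(p):
            v=0
            for c in cams:
                q=projs(c,world(o,np.r_[p[:2],p[2] if rot else 0]));v-=map_coordinates(G[c],[q[:,1],q[:,0]],order=1).mean()
            return v
        p=np.array(p0,float)
        r=minimize(cost,p,method='Nelder-Mead',options=dict(initial_simplex=p+np.array([[0,0,0],[.008,0,0],[0,.008,0],[-.006,-.006,.15]]),xatol=1e-4,fatol=1e-3));p0=r.x
    return r.x,-r.fun
def draw(im,cam,o,p,k,off,col=(255,0,0)):
    q=((projs(cam,world(o,p))+.5-off)*k-.5).astype(int)
    for u,v in q:
        if 0<=u<im.shape[1] and 0<=v<im.shape[0]: im[v,u]=col
E
cat > m1.py <<'E'
from fit import *
ims={c:cv2.imread(f'pics/{n}.png')[:,:,::-1].copy() for c,n in(('top','t0'),('scene','s0'))}
A=np.array([298,176]);B=np.array([183,180]);C=np.array([115,85])
def a(u,v):return np.array([u,v])/6.667+A
def b(u,v):return np.array([u,v])/6.667+B
def c(u,v):return np.array([u,v])/2.5+C
def yaw(p,q,z): d=unproj('top',q,z)-unproj('top',p,z);return np.arctan2(d[1],d[0])
J={ 'vial':(circ(.030,.089),a(217,170),0),
'tin':(circ(.066,.033),a(196,168),0),
'cart':(rect(.056,.036,.061),a(196,168),yaw(a(172,245),a(133,120),.061)),
'pot':(circ(.052,.061),b(183,156),0),
'box':(rect(.096,.062,.033),b(200,168),yaw(b(236,297),b(300,85),.033)),
'scale':(circ(.092,.038),c(378,70),0),
'mixer':(circ(.072,.081),c(218,104),0),
'tray':(rect(.128,.094,.005),c(567,130),yaw(c(535,185),c(524,80),.005)),
'warmer':(rect(.096,.096,.046),c(733,208),yaw(c(678,250),c(692,152),.046)),
'warmerbox':(rect(.112,.120,.044),c(733,208),yaw(c(678,250),c(692,152),.046)),
'scalebox':(rect(.110,.12,.03),c(378,72),yaw(c(347,130),c(328,35),.03)),
'dock':(np.vstack([rect(.104,.070,.022)]),c(75,240),yaw(c(42,280),c(52,200),.022))}
R={}
for n,(o,uv,w) in J.items():
    z=o[0,2];p0=np.r_[unproj('top',uv,z)[:2],w];rot=n not in('vial','tin','pot','scale','mixer')
    r=[fit(ims,o,p0,rot,cams) for cams in(('top',),('scene',),('top','scene'))]
    R[n]=r[2][0];print(n,*[(np.round(x[:2]*1000,1).tolist(),round(np.degrees(x[2]),1),round(f)) for x,f in [(p0,0)]+r])
np.save('R.npy',R)
k=2.5;T=cv2.resize(ims['top'][85:205,115:435],(800,300),interpolation=2);S=cv2.resize(ims['scene'][177:297,65:385],(800,300),interpolation=2)
for n in R:
    draw(T,'top',J[n][0],R[n],2.5,C);draw(S,'scene',J[n][0],R[n],2.5,np.array([65,177]))
cv2.imwrite('pics/o1.png',np.vstack([T,S])[:,:,::-1])
E
python3 m1.py
```

```text
vial ([434.7, -159.5], np.float64(0.0), 0) ([437.5, -155.1], np.float64(-0.9), 120) ([436.9, -159.3], np.float64(1.6), 120) ([436.6, -157.9], np.float64(1.0), 240)
tin ([440.0, -158.8], np.float64(0.0), 0) ([440.5, -156.9], np.float64(1.3), 120) ([434.2, -157.3], np.float64(4.8), 112) ([436.6, -158.8], np.float64(4.4), 231)
cart ([437.8, -154.8], np.float64(16.4), 0) ([430.5, -155.7], np.float64(26.6), 112) ([438.8, -154.8], np.float64(13.3), 118) ([438.2, -154.0], np.float64(30.1), 229)Traceback (most recent call last):
  File "m1.py", line 23, in <module>
    r=[fit(ims,o,p0,rot,cams) for cams in(('top',),('scene',),('top','scene'))]
       ~~~^^^^^^^^^^^^^^^^^^^
  File "fit.py", line 27, in fit
    r=minimize(cost,p,method='Nelder-Mead',options=dict(initial_simplex=p+np.array([[0,0,0],[.008,0,0],[0,.008,0],[-.006,-.006,.15]]),xatol=1e-4,fatol=1e-3));p0=r.x
    res = _minimize_neldermead(fun, x0, args, callback, bounds=bounds,
                               **options)
    fsim[j] = func(sim[j])
              ~~~~^^^^^^^^
    fx = function(np.copy(x), *(wrapper_args + args))
  File "fit.py", line 24, in cost
    q=projs(c,world(o,np.r_[p[:2],p[2] if rot else 0]));v-=map_coordinates(G[c],[q[:,1],q[:,0]],order=1).mean()
  File "fit.py", line 12, in projs
    i=imaging.camera_info(cam);T=np.array(i['world_to_cam']);q=P@T[:3,:3].T+T[:3,3]
ValueError: time passes only in moves, steps and waits
```

```bash
python3 - <<'E'
import pickle
from workcell import imaging
pickle.dump({c:imaging.camera_info(c) for c in('top','scene')},open('ci.pkl','wb'))
E
sed -i "s/imaging.camera_info(/CI(/; s/^def snap/import pickle\nCI=pickle.load(open('ci.pkl','rb')).get\ndef snap/" h.py; sed -i "s/imaging.camera_info(/CI(/; s/,120)$/,450)/" fit.py
python3 m1.py | sed 's/np.float64//g'
```

```text
vial ([434.7, -159.5], (0.0), 0) ([417.2, -153.4], (5.9), 282) ([476.5, -156.8], (-3.4), 318) ([436.4, -157.2], (1.1), 535)
tin ([440.0, -158.8], (0.0), 0) ([440.5, -158.0], (1.9), 403) ([441.8, -157.4], (0.6), 306) ([440.8, -157.7], (1.9), 707)
cart ([437.8, -154.8], (16.4), 0) ([436.0, -141.9], (11.6), 288) ([439.1, -153.5], (14.1), 263) ([438.8, -154.6], (15.3), 568)
pot ([433.2, 174.0], (0.0), 0) ([434.5, 176.0], (0.9), 339) ([434.6, 174.6], (3.3), 422) ([434.5, 175.2], (1.6), 758)
box ([430.1, 169.4], (-16.7), 0) ([430.3, 171.7], (-17.5), 276) ([431.7, 170.9], (-15.0), 268) ([430.5, 171.4], (-17.0), 539)
scale ([697.7, 15.4], (0.0), 0) ([708.2, 28.1], (-5.5), 128) ([696.2, 16.6], (4.1), 222) ([680.6, 19.0], (9.5), 254)
mixer ([648.1, 196.0], (0.0), 0) ([646.2, 197.8], (2.4), 316) ([655.6, 195.5], (-0.3), 337) ([650.0, 198.0], (2.4), 569)
tray ([632.9, -208.8], (4.9), 0) ([634.3, -207.3], (5.4), 290) ([636.5, -208.4], (5.4), 363) ([635.3, -208.2], (5.3), 646)
warmer ([532.6, -390.0], (-9.7), 0) ([543.5, -396.0], (-9.7), 196) ([530.9, -392.6], (-9.8), 285) ([524.2, -391.8], (-9.4), 431)
warmerbox ([532.9, -390.6], (-9.7), 0) ([534.0, -386.5], (-9.5), 255) ([538.2, -388.6], (-2.7), 256) ([534.6, -384.4], (-10.1), 489)
scalebox ([697.4, 15.2], (10.9), 0) ([696.0, 20.7], (10.2), 197) ([701.5, 19.0], (10.1), 231) ([697.2, 19.3], (10.1), 411)
dock ([502.3, 368.0], (-6.0), 0) ([509.7, 369.6], (-5.6), 159) ([496.8, 369.7], (-5.8), 252) ([509.5, 368.5], (-6.2), 363)
```

View pics/o1.png

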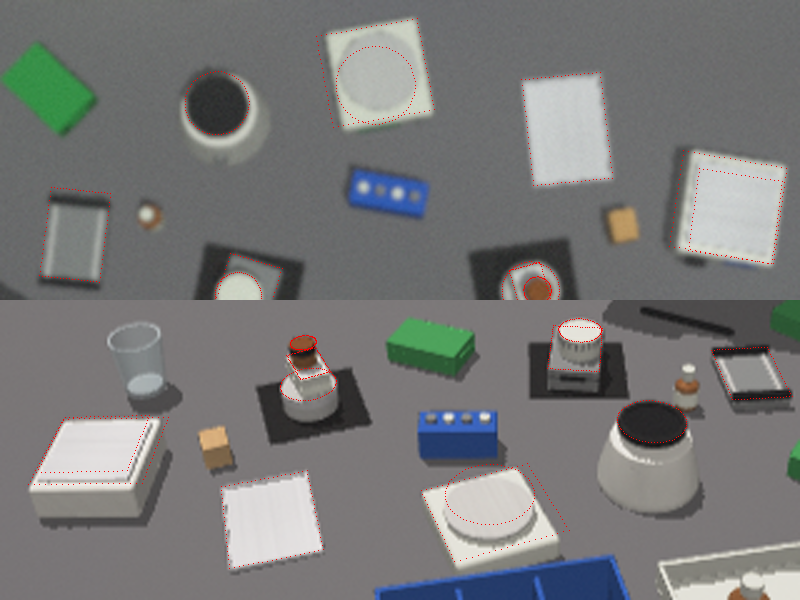

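Movables, tray and mixer fit well in both views. The scale, warmer and dock fits slipped, so I'll refit those with better models.

```bash
cat > m2.py <<'E'
from fit import *
ims={c:cv2.imread(f'pics/{n}.png')[:,:,::-1].copy() for c,n in(('top','t0'),('scene','s0'))}
R=np.load('R.npy',allow_pickle=True).item()
def sh(o,dx):return o+np.array([dx,0,0])
dock=np.vstack([sh(rect(.009,.07,.022),.0475),sh(rect(.009,.07,.022),-.0475)])
J={'scale':(circ(.092,.038),[.697,.016,0],False),'scalebox':(rect(.12,.11,.03),[.697,.016,.18],True),'scalebox2':(rect(.11,.12,.03),[.697,.016,.18],True),'scalebox0':(rect(.12,.11,.0),[.697,.016,.18],True),
'warmer':(rect(.096,.096,.046),[.532,-.390,-.17],True),'wbox':(rect(.12,.112,.044),[.532,-.390,-.17],True),'wbox2':(rect(.112,.12,.044),[.532,-.390,-.17],True),
'dock':(dock,[.5,.369,-.1],True),'dock0':(rect(.104,.07,.0),[.5,.369,-.1],True),'mixer':(circ(.072,.081),[.65,.197,0],False)}
import fit as F
out={}
for n,(o,p0,rot) in J.items():
    r=[]
    for cams in(('top',),('scene',),('top','scene')):
        G={c:grad(ims[c],1.0) for c in cams};best=(-1,)
        for dx in np.arange(-12,13,2)/1000:
            for dy in np.arange(-12,13,2)/1000:
                for dw in(np.radians([-4,-2,0,2,4]) if rot else [0]):
                    p=np.array(p0)+[dx,dy,dw];v=0
                    for c in cams:
                        q=projs(c,world(o,p));v+=map_coordinates(G[c],[q[:,1],q[:,0]],order=1).mean()
                    if v>best[0]:best=(v,p)
        r.append(best)
    out[n]=r[2][1];print(n,*[(np.round(p[:2]*1000).tolist(),round(float(np.degrees(p[2])),1),round(float(v))) for v,p in r])
k=5;T=[];
for c,cx,cy in(('top',268,116),('top',408,168),('top',146,180),('scene',263,265),('scene',105,243),('scene',365,207)):
    o=np.array([cx-26,cy-26]);t=cv2.resize(ims[c][o[1]:o[1]+52,o[0]:o[0]+52],(260,260),interpolation=2)
    for n in out:
        if n in('scale','warmer','dock','scalebox','wbox'):draw(t,c,J[n][0],out[n],5,o,(255,0,0) if 'box' not in n else (0,0,255))
    T.append(t)
cv2.imwrite('pics/o2.png',np.vstack([np.hstack(T[:3]),np.hstack(T[3:])])[:,:,::-1])
E
python3 m2.py
```

```text
scale ([709.0, 28.0], 0.0, 128) ([695.0, 16.0], 0.0, 219) ([697.0, 18.0], 0.0, 289)
scalebox ([697.0, 14.0], 10.3, 296) ([703.0, 14.0], 10.3, 356) ([699.0, 14.0], 10.3, 592)
scalebox2 ([697.0, 8.0], 10.3, 198) ([701.0, 20.0], 10.3, 227) ([697.0, 20.0], 10.3, 407)
scalebox0 ([705.0, 14.0], 10.3, 316) ([693.0, 22.0], 8.3, 238) ([705.0, 14.0], 10.3, 389)
warmer ([522.0, -392.0], -9.7, 206) ([530.0, -392.0], -9.7, 282) ([524.0, -392.0], -9.7, 430)
wbox ([534.0, -388.0], -9.7, 349) ([540.0, -388.0], -9.7, 393) ([536.0, -388.0], -9.7, 693)
wbox2 ([534.0, -386.0], -9.7, 255) ([540.0, -392.0], -11.7, 260) ([534.0, -390.0], -9.7, 487)
dock ([502.0, 371.0], -5.7, 169) ([500.0, 373.0], -7.7, 273) ([500.0, 371.0], -5.7, 438)
dock0 ([512.0, 375.0], -5.7, 173) ([490.0, 379.0], -5.7, 263) ([494.0, 377.0], -7.7, 404)
mixer ([646.0, 197.0], 0.0, 311) ([656.0, 195.0], 0.0, 335) ([650.0, 199.0], 0.0, 563)
```

View pics/o2.png

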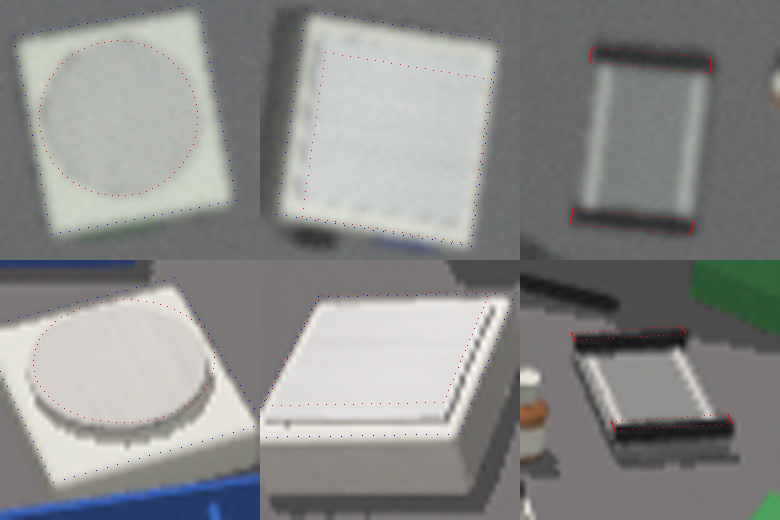

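```bash
cat > go.py <<'E'
import sys; from h import *
from scipy.spatial.transform import Rotation as Ro
def rel(x,y,z,psi):
    s=get_state();q=s['orientation'];R=Ro.from_quat([q[1],q[2],q[3],q[0]]).as_matrix()
    d=R.T@(np.array([x,y,z])/1000-s['tcp_pos'])*100
    cur=np.degrees(np.arctan2(R[1,1],R[0,1]));tw=-((psi-cur+90)%180-90)
    q1=np.degrees(np.arctan2(y,x));q6=np.degrees(s['joint_pos'][5])
    q6n=(q1+90-(cur-tw)+180)%360-180
    print('tcp',np.round(s['tcp_pos']*1000,1),'jaw',round(cur,1),'tilt',round(np.degrees(np.arccos(-R[2,2])),2),'-> delta',np.round(d,2).tolist(),'twist',round(tw,1),'q6',round(q6),'->',round(q6n),'gap',round(s['finger_gap']*1000,1),'F',np.round(s['wrist_force'],1),'t',round(s['clock'],1))
a=[float(v) for v in sys.argv[1:]]
for i in range(0,len(a),4): rel(*a[i:i+4])
E
python3 go.py 436.5 -158 250 105.3
```

```text
tcp [238.1 523.4 231.3] jaw 65.5 tilt 0.01 -> delta [-46.27, -53.82, -1.87] twist -39.8 q6 82 -> -35 gap 85.6 F [-0.6  0.5  0.2] t 1.1
```

Emit:
play_rows(
  moves=[
    {"claw": 8,"delta_pos": [0,0,-6],"twist": 0},
    {"claw": 6,"delta_pos": [0,0,-6],"twist": 0},
    {"claw": 6,"delta_pos": [0,0,-6],"twist": 0},
  ],
  force=30,
)

```text
clock: 1.48
tcp_pos: [0.2382, 0.5237, 0.2915]
orientation: [0.0, 0.212, 0.977, 0.001]
wrist_force: [-0.2, -0.4, -1.1]
finger_gap: 0.0601
```

```bash
python3 go.py 436.5 -158 200 105.3
```

```text
tcp [238.2 523.7 291.5] jaw 65.6 tilt 0.07 -> delta [-46.27, -53.86, 9.09] twist -39.7 q6 82 -> -35 gap 60.1 F [-0.2 -0.4 -1.1] t 1.5
```

Emit:
play_rows(
  moves=[
    {"claw": 5,"delta_pos": [-46.2,-53.8,9],"twist": -39.7},
    {"claw": 5,"delta_pos": [-46.2,-53.8,9],"twist": -39.7},
    {"claw": 5,"delta_pos": [-46.2,-53.8,9],"twist": -39.7},
    {"claw": 5,"delta_pos": [-46.2,-53.8,9],"twist": -39.7},
    {"claw": 5,"delta_pos": [-46.2,-53.8,9],"twist": -39.7},
    {"claw": 5,"delta_pos": [-46.2,-53.8,9],"twist": -39.7},
    {"claw": 5,"delta_pos": [-46.2,-53.8,9],"twist": -39.7},
    {"claw": 5,"delta_pos": [-46.2,-53.8,9],"twist": -39.7},
    {"claw": 5,"delta_pos": [-46.2,-53.8,9],"twist": -39.7},
    {"claw": 5,"delta_pos": [-46.2,-53.8,9],"twist": -39.7},
    {"claw": 5,"delta_pos": [-46.2,-53.8,9],"twist": -39.7},
    {"claw": 5,"delta_pos": [-46.2,-53.8,9],"twist": -39.7},
  ],
)

```text
clock: 2.98
tcp_pos: [0.4355, -0.1599, 0.1996]
orientation: [-0.001, -0.131, 0.991, 0.001]
wrist_force: [0.4, 0.7, 0.2]
finger_gap: 0.0502
```

```bash
python3 go.py 436.5 -158 200 105.3
```

```text
tcp [ 435.5 -159.9  199.6] jaw 105.1 tilt 0.1 -> delta [-0.15, 0.16, -0.04] twist -0.2 q6 -45 -> -35 gap 50.2 F [0.4 0.7 0.2] t 3.0
```

Emit:
play_rows(
  moves=[
    {"claw": 5,"delta_pos": [-0.15,0.15,5],"twist": 0},
    {"claw": 5,"delta_pos": [-0.15,0.15,10],"twist": 0},
    {"claw": 5,"delta_pos": [-0.15,0.15,12.5],"twist": 0},
    {"claw": 5,"delta_pos": [-0.15,0.15,13.3],"twist": 0},
    {"claw": 5,"delta_pos": [-0.15,0.15,13.3],"twist": 0},
    {"claw": 2.4,"delta_pos": [-0.15,0.15,13.3],"twist": 0},
    {"claw": 2.4,"delta_pos": [-0.15,0.15,13.3],"twist": 0},
    {"claw": 2.4,"delta_pos": [-0.15,0.15,13.3],"twist": 0},
    {"claw": 2.4,"delta_pos": [-0.15,0.15,13.3],"twist": 0},
  ],
  force=30,
)

```text
clock: 4.1
tcp_pos: [0.4381, -0.1563, 0.0696]
orientation: [0.001, -0.133, 0.991, -0.001]
wrist_force: [0.1, 0.9, 6.1]
finger_gap: 0.0289
```

```bash
python3 - <<'E'
from fit import *
for c in('scene','top'):snap(c,c[0]+'1')
a=cv2.imread('pics/s1.png');b=cv2.imread('pics/t1.png')
cv2.imwrite('pics/c3.png',np.hstack([cv2.resize(a[165:225,155:215],(400,400),interpolation=2),cv2.resize(b[170:230,298:358],(400,400),interpolation=2)]))
E
```

```text
(no output)
```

View pics/c3.png

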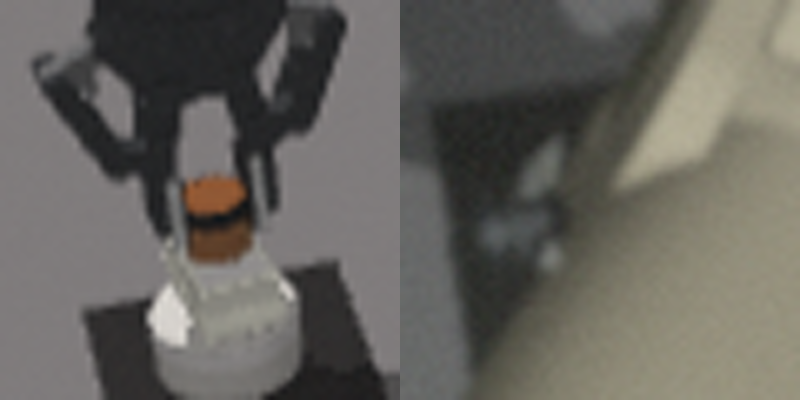

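Emit:
play_rows(
  moves=[
    {"claw": 2.4,"delta_pos": [0,0,-2],"twist": 0},
    {"claw": 2.4,"delta_pos": [0,0,-6],"twist": 0},
    {"claw": 2.4,"delta_pos": [0,0,-10],"twist": 0},
    {"claw": 2.4,"delta_pos": [0,0,-13],"twist": 0},
    {"claw": 2.4,"delta_pos": [0,0,-13],"twist": 0},
  ],
)

```text
clock: 4.82
tcp_pos: [0.4384, -0.1565, 0.2008]
orientation: [0.002, -0.133, 0.991, -0.002]
wrist_force: [-0.2, -0.1, -0.7]
finger_gap: 0.0289
```

```bash
python3 go.py 650.5 197 150 106 650.5 197 87 106
```

```text
tcp [ 438.4 -156.5  200.8] jaw 105.3 tilt 0.31 -> delta [-29.74, 28.54, 5.09] twist -0.7 q6 -45 -> 1 gap 28.9 F [-0.2 -0.1 -0.7] t 4.8
tcp [ 438.4 -156.5  200.8] jaw 105.3 tilt 0.31 -> delta [-29.71, 28.57, 11.39] twist -0.7 q6 -45 -> 1 gap 28.9 F [-0.2 -0.1 -0.7] t 4.8
```

Emit:
play_rows(
  moves=[
    {"claw": 2.4,"delta_pos": [-2.4,2.3,0],"twist": 0},
    {"claw": 2.4,"delta_pos": [-6,5.7,0],"twist": 0},
    {"claw": 2.4,"delta_pos": [-10,9.6,0],"twist": 0},
    {"claw": 2.4,"delta_pos": [-14,13.4,0],"twist": 0},
    {"claw": 2.4,"delta_pos": [-18,17.3,0],"twist": 0},
    {"claw": 2.4,"delta_pos": [-22,21.1,0],"twist": 0},
    {"claw": 2.4,"delta_pos": [-26,25,0],"twist": 0},
    {"claw": 2.4,"delta_pos": [-28.5,27.4,1],"twist": 0},
    {"claw": 2.4,"delta_pos": [-29.7,28.5,3],"twist": 0},
    {"claw": 2.4,"delta_pos": [-29.7,28.5,5],"twist": 0},
    {"claw": 2.4,"delta_pos": [-29.7,28.5,5],"twist": 0},
  ],
)

```text
clock: 6.2
tcp_pos: [0.6462, 0.1964, 0.1445]
orientation: [-0.003, -0.132, 0.991, -0.0]
wrist_force: [-1.5, -0.7, -0.2]
finger_gap: 0.0289
```

```bash
python3 go.py 650.5 197 87 106; python3 - <<'E'
from fit import *
for c in('scene','top'):snap(c,c[0]+'2')
a=cv2.imread('pics/s2.png');b=cv2.imread('pics/t2.png')
cv2.imwrite('pics/c4.png',np.hstack([cv2.resize(a[170:270,275:375],(400,400),interpolation=2),cv2.resize(b[90:170,165:245],(400,400),interpolation=2)]))
E
```

```text
tcp [646.2 196.4 144.5] jaw 105.2 tilt 0.39 -> delta [-0.47, -0.06, 5.74] twist -0.8 q6 -5 -> 1 gap 28.9 F [-1.5 -0.7 -0.2] t 6.2
```

View pics/c4.png

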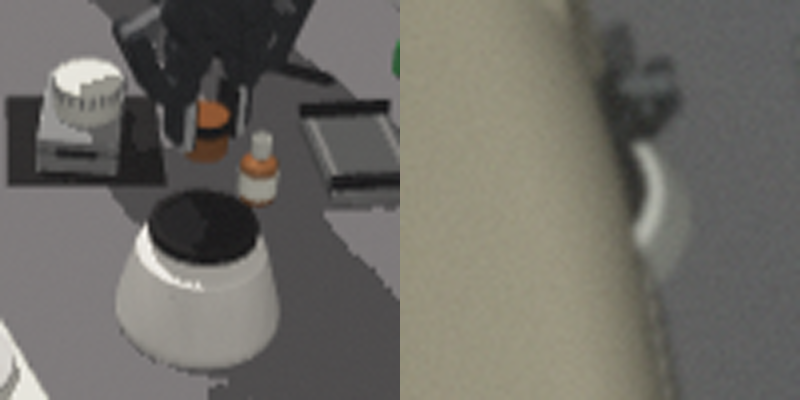

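Emit:
play_rows(
  moves=[
    {"claw": 2.4,"delta_pos": [0,0,0],"twist": 0},
    {"claw": 2.4,"delta_pos": [0,0,0],"twist": 0},
  ],
)

```text
clock: 6.55
tcp_pos: [0.649, 0.1971, 0.1494]
orientation: [0.001, -0.132, 0.991, 0.0]
wrist_force: [0.9, -0.3, -0.5]
finger_gap: 0.0288
```

```bash
python3 go.py 650.5 197 87 106
```

```text
tcp [649.  197.1 149.4] jaw 105.2 tilt 0.1 -> delta [-0.13, -0.05, 6.24] twist -0.8 q6 -5 -> 1 gap 28.8 F [ 0.9 -0.3 -0.5] t 6.5
```

Emit:
play_rows(
  moves=[
    {"claw": 2.4,"delta_pos": [-0.1,0,3],"twist": 0},
    {"claw": 2.4,"delta_pos": [-0.1,0,5],"twist": 0},
    {"claw": 2.4,"delta_pos": [-0.1,0,5.8],"twist": 0},
    {"claw": 2.4,"delta_pos": [-0.1,0,6.1],"twist": 0},
    {"claw": 2.4,"delta_pos": [-0.1,0,6.2],"twist": 0},
    {"claw": 2.4,"delta_pos": [-0.1,0,6.2],"twist": 0},
    {"claw": 2.4,"delta_pos": [-0.1,0,6.2],"twist": 0},
  ],
)

```text
clock: 7.42
tcp_pos: [0.6499, 0.1978, 0.087]
orientation: [0.001, -0.133, 0.991, 0.0]
wrist_force: [0.2, 0.1, -0.7]
finger_gap: 0.0287
```

```bash
python3 go.py 650.5 197 87 106
```

```text
tcp [649.9 197.8  87. ] jaw 105.2 tilt 0.06 -> delta [-0.04, -0.09, -0.0] twist -0.8 q6 -5 -> 1 gap 28.7 F [ 0.2  0.1 -0.7] t 7.4
```

Emit:
play_rows(
  moves=[
    {"claw": 2.4,"delta_pos": [0,0,0.1],"twist": 0},
    {"claw": 2.4,"delta_pos": [0,0,0.2],"twist": 0},
    {"claw": 2.4,"delta_pos": [0,0,0.2],"twist": 0},
  ],
)

```text
clock: 7.8
tcp_pos: [0.6499, 0.1978, 0.0866]
orientation: [0.001, -0.133, 0.991, 0.0]
wrist_force: [-3.5, -0.6, 8.5]
finger_gap: 0.0288
```

Emit:
play_rows(
  moves=[
    {"claw": 3.4,"delta_pos": [0,0,-0.1],"twist": 0},
    {"claw": 4.4,"delta_pos": [0,0,-0.1],"twist": 0},
    {"claw": 5,"delta_pos": [0,0,-0.1],"twist": 0},
    {"claw": 5,"delta_pos": [0,0,-3],"twist": 0},
    {"claw": 5,"delta_pos": [0,0,-8],"twist": 0},
    {"claw": 5,"delta_pos": [0,0,-12],"twist": 0},
    {"claw": 5,"delta_pos": [0,0,-12],"twist": 0},
  ],
)

```text
clock: 8.68
tcp_pos: [0.6517, 0.1981, 0.2087]
orientation: [0.004, -0.133, 0.991, 0.0]
wrist_force: [-0.2, 0.2, -0.6]
finger_gap: 0.0498
```

```bash
python3 go.py 438.5 -154.7 200 105.3
```

```text
tcp [651.7 198.1 208.7] jaw 105.2 tilt 0.44 -> delta [29.86, -28.42, 0.66] twist -0.1 q6 -5 -> -35 gap 49.8 F [-0.2  0.2 -0.6] t 8.7
```

```bash
cat > m3.py <<'E'
from fit import *
import sys
# usage: tag cx cy(scene crop) ; name:spec
def refit(ims,o,p0,rot,cams=('top','scene'),R=8):
    out=[]
    for cs in [(c,) for c in cams]+([cams] if len(cams)>1 else []):
        G={c:grad(ims[c],1.0) for c in cs};best=(-1,)
        for dx in np.arange(-R,R+1)/1000:
            for dy in np.arange(-R,R+1)/1000:
                for dw in(np.radians(np.arange(-6,7,2)) if rot else [0]):
                    p=np.array(p0)+[dx,dy,dw];v=0
                    for c in cs:
                        q=projs(c,world(o,p));v+=map_coordinates(G[c],[q[:,1],q[:,0]],order=1).mean()
                    if v>best[0]:best=(v,p)
        out.append(best);print(cs,np.round(best[1][:2]*1000).tolist(),round(float(np.degrees(best[1][2])),1),round(float(best[0])))
    return out
E
python3 - <<'E'
from m3 import *
ims={c:snap(c,c[0]+'3') for c in('scene','top')}
print('cart');c=refit(ims,rect(.056,.036,.061),[.4385,-.1547,.267],True)
print('vial');v=refit(ims,circ(.030,.106),[.650,.197,0],False,('scene',))
S=ims['scene'];t1=cv2.resize(S[180:230,160:210],(400,400),interpolation=2);draw(t1,'scene',rect(.056,.036,.061),c[-1][1],8,[160,180])
t2=cv2.resize(S[190:270,285:365],(400,400),interpolation=2);draw(t2,'scene',circ(.03,.106),v[-1][1],5,[285,190])
cv2.imwrite('pics/c5.png',np.hstack([t1,t2])[:,:,::-1])
E
```

```text
cart
('top',) [438.0, -158.0] 15.3 311
('scene',) [440.0, -156.0] 17.3 379
('top', 'scene') [438.0, -157.0] 17.3 687
vial
('scene',) [648.0, 197.0] 0.0 218
```

View pics/c5.png

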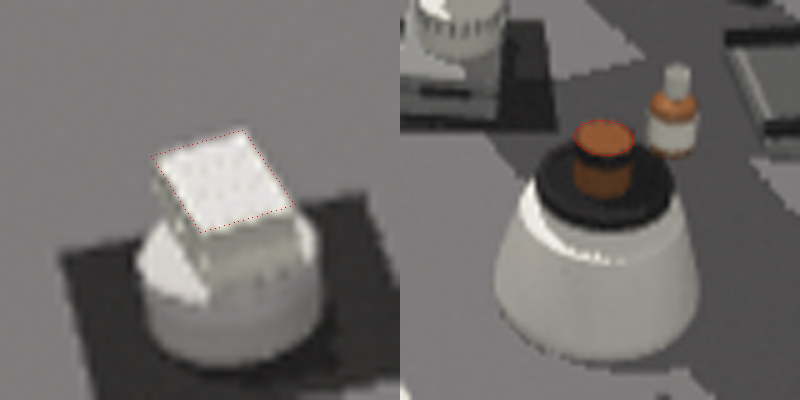

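The vial stands centred in the dish at crop (603,138). The cartridge outline fits at (439,-156.5) mm, yaw 16.5°.

Emit:
play_rows(
  moves=[
    {"claw": 6.5,"delta_pos": [5,-4.8,0],"twist": 0},
    {"claw": 6.5,"delta_pos": [10,-9.5,0],"twist": 0},
    {"claw": 6.5,"delta_pos": [15,-14.3,0],"twist": 0},
    {"claw": 6.5,"delta_pos": [20,-19,0],"twist": -0.7},
    {"claw": 6.5,"delta_pos": [25,-23.8,0],"twist": -1.3},
    {"claw": 6.5,"delta_pos": [29.8,-28.4,0.6],"twist": -1.3},
    {"claw": 6.5,"delta_pos": [29.8,-28.4,3],"twist": -1.3},
    {"claw": 6.5,"delta_pos": [29.8,-28.4,6],"twist": -1.3},
    {"claw": 6.5,"delta_pos": [29.8,-28.4,9],"twist": -1.3},
    {"claw": 6.5,"delta_pos": [29.8,-28.4,9],"twist": -1.3},
    {"claw": 6.5,"delta_pos": [29.8,-28.4,9],"twist": -1.3},
  ],
)

```text
clock: 10.15
tcp_pos: [0.4365, -0.1545, 0.1143]
orientation: [-0.0, -0.144, 0.99, 0.0]
wrist_force: [0.0, 0.1, 0.4]
finger_gap: 0.0651
```

```bash
python3 go.py 439 -156.5 40 106.5
```

```text
tcp [ 436.5 -154.5  114.3] jaw 106.6 tilt 0.05 -> delta [-0.18, -0.27, 7.43] twist 0.1 q6 -46 -> -36 gap 65.1 F [0.  0.1 0.4] t 10.2
```

Emit:
play_rows(
  moves=[
    {"claw": 6.5,"delta_pos": [-0.2,-0.3,3],"twist": 0},
    {"claw": 6.5,"delta_pos": [-0.2,-0.3,6],"twist": 0},
    {"claw": 6.5,"delta_pos": [-0.2,-0.3,7.4],"twist": 0},
    {"claw": 6.5,"delta_pos": [-0.2,-0.3,7.4],"twist": 0},
    {"claw": 6.5,"delta_pos": [-0.2,-0.3,7.4],"twist": 0},
    {"claw": 4.5,"delta_pos": [-0.2,-0.3,7.4],"twist": 0},
    {"claw": 3,"delta_pos": [-0.2,-0.3,7.4],"twist": 0},
    {"claw": 3,"delta_pos": [-0.2,-0.3,7.4],"twist": 0},
    {"claw": 3,"delta_pos": [-0.2,-0.3,7.4],"twist": 0},
    {"claw": 3,"delta_pos": [-0.2,-0.3,7.4],"twist": 0},
  ],
  force=40,
)

```text
clock: 11.4
tcp_pos: [0.4402, -0.1574, 0.0413]
orientation: [0.001, -0.144, 0.99, -0.001]
wrist_force: [-0.7, 0.0, 6.4]
finger_gap: 0.0348
```

Emit:
play_rows(
  moves=[
    {"claw": 3,"delta_pos": [0,0,-1],"twist": 0},
    {"claw": 3,"delta_pos": [0,0,-3],"twist": 0},
    {"claw": 3,"delta_pos": [0,0,-7],"twist": 0},
    {"claw": 3,"delta_pos": [0,0,-11],"twist": 0},
    {"claw": 3,"delta_pos": [0,0,-14],"twist": 0},
    {"claw": 3,"delta_pos": [0,0,-14],"twist": 0},
    {"claw": 3,"delta_pos": [0,0,-14],"twist": 0},
  ],
)

```text
clock: 12.28
tcp_pos: [0.4389, -0.1567, 0.1795]
orientation: [-0.0, -0.144, 0.99, 0.0]
wrist_force: [-0.2, -0.8, -1.0]
finger_gap: 0.0351
```

```bash
python3 go.py 501 371 120 84 501 371 19 84
```

```text
tcp [ 438.9 -156.7  179.5] jaw 106.5 tilt 0.07 -> delta [-20.99, 48.81, 5.98] twist 22.5 q6 -46 -> 43 gap 35.1 F [-0.2 -0.8 -1. ] t 12.3
tcp [ 438.9 -156.7  179.5] jaw 106.5 tilt 0.07 -> delta [-20.99, 48.8, 16.08] twist 22.5 q6 -46 -> 43 gap 35.1 F [-0.2 -0.8 -1. ] t 12.3
```

Emit:
play_rows(
  moves=[
    {"claw": 3,"delta_pos": [-1.2,2.8,0],"twist": 1},
    {"claw": 3,"delta_pos": [-3.2,7.3,0],"twist": 3},
    {"claw": 3,"delta_pos": [-5.3,12.3,0],"twist": 6},
    {"claw": 3,"delta_pos": [-7.5,17.5,0],"twist": 9},
    {"claw": 3,"delta_pos": [-9.8,22.7,0],"twist": 12},
    {"claw": 3,"delta_pos": [-12,28,0],"twist": 15},
    {"claw": 3,"delta_pos": [-14.3,33.2,0],"twist": 18},
    {"claw": 3,"delta_pos": [-16.6,38.5,0],"twist": 20},
    {"claw": 3,"delta_pos": [-18.8,43.7,0],"twist": 22},
    {"claw": 3,"delta_pos": [-20.4,47.3,0],"twist": 22.5},
    {"claw": 3,"delta_pos": [-21,48.8,2],"twist": 22.5},
    {"claw": 3,"delta_pos": [-21,48.8,6],"twist": 22.5},
  ],
)

```text
clock: 13.78
tcp_pos: [0.5019, 0.3715, 0.1185]
orientation: [0.0, 0.051, 0.999, 0.0]
wrist_force: [-0.9, 0.2, -0.4]
finger_gap: 0.0351
```

Emit:
play_rows(
  moves=[
    {"claw": 3,"delta_pos": [0,0,3],"twist": 0},
    {"claw": 3,"delta_pos": [0,0,5],"twist": 0},
    {"claw": 3,"delta_pos": [0,0,5],"twist": 0},
    {"claw": 3,"delta_pos": [0,0,5],"twist": 0},
  ],
)

```text
clock: 14.28
tcp_pos: [0.5016, 0.3698, 0.07]
orientation: [-0.0, 0.052, 0.999, -0.0]
wrist_force: [-0.2, -1.4, -0.3]
finger_gap: 0.035
```

```bash
python3 go.py 501 371 21 84; python3 - <<'E'
from fit import *
for c in('scene','top'):snap(c,c[0]+'4')
a=cv2.imread('pics/s4.png');b=cv2.imread('pics/t4.png')
cv2.imwrite('pics/c6.png',np.hstack([cv2.resize(a[155:235,325:405],(400,400),interpolation=2),cv2.resize(b[140:220,105:185],(400,400),interpolation=2)]))
E
```

```text
tcp [501.6 369.8  70. ] jaw 84.0 tilt 0.05 -> delta [0.07, 0.11, 4.9] twist 0.0 q6 35 -> 43 gap 35.0 F [-0.2 -1.4 -0.3] t 14.3
```

View pics/c6.png

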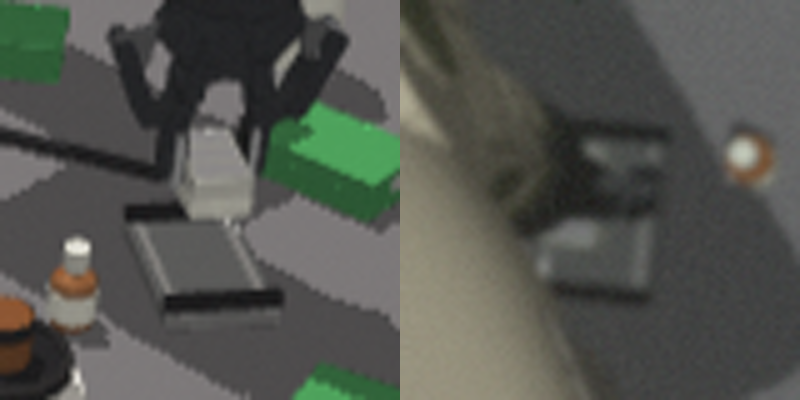

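Emit:
play_rows(
  moves=[
    {"claw": 3,"delta_pos": [0,0.1,2.5],"twist": 0},
    {"claw": 3,"delta_pos": [0,0.1,4],"twist": 0},
    {"claw": 3,"delta_pos": [0,0.1,4.7],"twist": 0},
    {"claw": 3,"delta_pos": [0,0.1,4.9],"twist": 0},
    {"claw": 3,"delta_pos": [0,0.1,5],"twist": 0},
    {"claw": 3,"delta_pos": [0,0.1,5.05],"twist": 0},
    {"claw": 3,"delta_pos": [0,0.1,5.05],"twist": 0},
  ],
)

```text
clock: 15.25
tcp_pos: [0.5023, 0.3718, 0.0204]
orientation: [0.0, 0.052, 0.999, 0.0]
wrist_force: [0.1, -0.6, 0.4]
finger_gap: 0.0351
```

Emit:
play_rows(
  moves=[
    {"claw": 3,"delta_pos": [0,0,0.1],"twist": 0},
    {"claw": 3,"delta_pos": [0,0,0.1],"twist": 0},
    {"claw": 3,"delta_pos": [0,0,0.1],"twist": 0},
  ],
)

```text
clock: 15.62
tcp_pos: [0.5023, 0.3718, 0.0203]
orientation: [0.001, 0.052, 0.999, 0.0]
wrist_force: [-1.8, -1.1, 6.7]
finger_gap: 0.0354
```

Contact. Releasing and lifting.

Emit:
play_rows(
  moves=[
    {"claw": 4,"delta_pos": [0,0,-0.05],"twist": 0},
    {"claw": 5,"delta_pos": [0,0,-0.05],"twist": 0},
    {"claw": 5.5,"delta_pos": [0,0,-0.05],"twist": 0},
    {"claw": 5.5,"delta_pos": [0,0,-3],"twist": 0},
    {"claw": 5.5,"delta_pos": [0,0,-8],"twist": 0},
    {"claw": 7,"delta_pos": [0,0,-14],"twist": 0},
    {"claw": 7.5,"delta_pos": [0,0,-15],"twist": 0},
  ],
)

```text
clock: 16.5
tcp_pos: [0.5043, 0.373, 0.174]
orientation: [0.004, 0.052, 0.999, 0.002]
wrist_force: [0.7, -0.5, -0.8]
finger_gap: 0.0751
```

```bash
python3 go.py 434.5 175 150 73 434.5 175 41 73; python3 - <<'E'
from m3 import *
ims={c:snap(c,c[0]+'5') for c in('scene','top')}
print('cart');c=refit(ims,rect(.056,.036,.040),[.5015,.371,-.105],True,('scene',))
print('tin');c=refit(ims,circ(.066,.033),[.440,-.158,0],False)
print('pot');c=refit(ims,circ(.052,.061),[.4345,.175,0],False,('scene',))
E
```

```text
tcp [504.3 373.  174. ] jaw 84.1 tilt 0.5 -> delta [4.91, -20.43, 2.27] twist 11.1 q6 35 -> 39 gap 75.1 F [ 0.7 -0.5 -0.8] t 16.5
tcp [504.3 373.  174. ] jaw 84.1 tilt 0.5 -> delta [4.99, -20.48, 13.17] twist 11.1 q6 35 -> 39 gap 75.1 F [ 0.7 -0.5 -0.8] t 16.5
cart
('scene',) [501.0, 370.0] -6.0 176
tin
('top',) [441.0, -157.0] 0.0 416
('scene',) [443.0, -158.0] 0.0 388
('top', 'scene') [442.0, -158.0] 0.0 801
pot
('scene',) [434.0, 175.0] 0.0 421
```

Emit:
play_rows(
  moves=[
    {"claw": 7.5,"delta_pos": [1.2,-5,0],"twist": 5},
    {"claw": 7.5,"delta_pos": [2.5,-10,0],"twist": 11},
    {"claw": 7.5,"delta_pos": [3.7,-15,0],"twist": 11},
    {"claw": 7.5,"delta_pos": [4.9,-20.4,1],"twist": 11},
    {"claw": 7.5,"delta_pos": [4.9,-20.4,5],"twist": 11},
    {"claw": 7.5,"delta_pos": [4.9,-20.4,8],"twist": 11},
    {"claw": 7.5,"delta_pos": [4.9,-20.4,8],"twist": 11},
    {"claw": 7.5,"delta_pos": [4.9,-20.4,8],"twist": 11},
  ],
)

```text
clock: 17.6
tcp_pos: [0.4317, 0.1738, 0.0886]
orientation: [-0.001, 0.147, 0.989, -0.0]
wrist_force: [-0.9, 0.1, -0.2]
finger_gap: 0.0751
```

```bash
python3 go.py 434.5 175 41 73
```

```text
tcp [431.7 173.8  88.6] jaw 73.1 tilt 0.07 -> delta [-0.24, 0.2, 4.76] twist 0.1 q6 29 -> 39 gap 75.1 F [-0.9  0.1 -0.2] t 17.6
```

Emit:
play_rows(
  moves=[
    {"claw": 7.5,"delta_pos": [-0.2,0.2,2],"twist": 0},
    {"claw": 7.5,"delta_pos": [-0.2,0.2,4],"twist": 0},
    {"claw": 7.5,"delta_pos": [-0.2,0.2,4.8],"twist": 0},
    {"claw": 7.5,"delta_pos": [-0.2,0.2,4.8],"twist": 0},
    {"claw": 7.5,"delta_pos": [-0.2,0.2,4.8],"twist": 0},
    {"claw": 6,"delta_pos": [-0.2,0.2,4.8],"twist": 0},
    {"claw": 4.6,"delta_pos": [-0.2,0.2,4.8],"twist": 0},
    {"claw": 4.6,"delta_pos": [-0.2,0.2,4.8],"twist": 0},
    {"claw": 4.6,"delta_pos": [-0.2,0.2,4.8],"twist": 0},
    {"claw": 4.6,"delta_pos": [-0.2,0.2,4.8],"twist": 0},
  ],
  force=35,
)

```text
clock: 18.85
tcp_pos: [0.435, 0.1752, 0.0417]
orientation: [0.001, 0.147, 0.989, 0.0]
wrist_force: [-1.3, -0.0, 5.8]
finger_gap: 0.0506
```

Emit:
play_rows(
  moves=[
    {"claw": 4.6,"delta_pos": [0,0,-1],"twist": 0},
    {"claw": 4.6,"delta_pos": [0,0,-3],"twist": 0},
    {"claw": 4.6,"delta_pos": [0,0,-7],"twist": 0},
    {"claw": 4.6,"delta_pos": [0,0,-11],"twist": 0},
    {"claw": 4.6,"delta_pos": [0,0,-14],"twist": 0},
    {"claw": 4.6,"delta_pos": [0,0,-14],"twist": 0},
    {"claw": 4.6,"delta_pos": [0,0,-14],"twist": 0},
  ],
)

```text
clock: 19.73
tcp_pos: [0.4339, 0.1749, 0.1801]
orientation: [-0.0, 0.147, 0.989, -0.0]
wrist_force: [0.4, -0.5, -2.1]
finger_gap: 0.0504
```

```bash
python3 go.py 697 16 120 73 697 16 46 73
```

```text
tcp [433.9 174.9 180.1] jaw 73.0 tilt 0.06 -> delta [-29.8, -7.53, 5.98] twist 0.0 q6 29 -> 18 gap 50.4 F [ 0.4 -0.5 -2.1] t 19.7
tcp [433.9 174.9 180.1] jaw 73.0 tilt 0.06 -> delta [-29.81, -7.53, 13.38] twist 0.0 q6 29 -> 18 gap 50.4 F [ 0.4 -0.5 -2.1] t 19.7
```

Emit:
play_rows(
  moves=[
    {"claw": 4.6,"delta_pos": [-2.5,-0.6,0],"twist": 0},
    {"claw": 4.6,"delta_pos": [-6.5,-1.6,0],"twist": 0},
    {"claw": 4.6,"delta_pos": [-11,-2.8,0],"twist": 0},
    {"claw": 4.6,"delta_pos": [-16,-4,0],"twist": 0},
    {"claw": 4.6,"delta_pos": [-21,-5.3,0],"twist": 0},
    {"claw": 4.6,"delta_pos": [-26,-6.6,1],"twist": 0},
    {"claw": 4.6,"delta_pos": [-29,-7.3,3],"twist": 0},
    {"claw": 4.6,"delta_pos": [-29.8,-7.5,6],"twist": 0},
    {"claw": 4.6,"delta_pos": [-29.8,-7.5,9],"twist": 0},
    {"claw": 4.6,"delta_pos": [-29.8,-7.5,10],"twist": 0},
    {"claw": 4.6,"delta_pos": [-29.8,-7.5,10],"twist": 0},
    {"claw": 4.6,"delta_pos": [-29.8,-7.5,10],"twist": 0},
  ],
)

```text
clock: 21.22
tcp_pos: [0.6986, 0.0163, 0.0821]
orientation: [0.001, 0.147, 0.989, 0.0]
wrist_force: [0.7, 0.2, -1.7]
finger_gap: 0.0508
```

```bash
python3 go.py 697 16 47.5 73
```

```text
tcp [698.6  16.3  82.1] jaw 73.0 tilt 0.12 -> delta [0.15, -0.07, 3.46] twist 0.0 q6 12 -> 18 gap 50.8 F [ 0.7  0.2 -1.7] t 21.2
```

Emit:
play_rows(
  moves=[
    {"claw": 4.6,"delta_pos": [0.1,0,2],"twist": 0},
    {"claw": 4.6,"delta_pos": [0.1,0,3],"twist": 0},
    {"claw": 4.6,"delta_pos": [0.1,0,3.4],"twist": 0},
    {"claw": 4.6,"delta_pos": [0.1,0,3.5],"twist": 0},
    {"claw": 4.6,"delta_pos": [0.1,0,3.55],"twist": 0},
    {"claw": 4.6,"delta_pos": [0.1,0,3.55],"twist": 0},
    {"claw": 4.6,"delta_pos": [0.1,0,3.55],"twist": 0},
  ],
)

```text
clock: 22.1
tcp_pos: [0.697, 0.0168, 0.0467]
orientation: [0.001, 0.147, 0.989, 0.0]
wrist_force: [-3.1, 1.8, 5.3]
finger_gap: 0.0504
```

Emit:
play_rows(
  moves=[
    {"claw": 5.6,"delta_pos": [0,0,-0.05],"twist": 0},
    {"claw": 6.5,"delta_pos": [0,0,-0.05],"twist": 0},
    {"claw": 7.2,"delta_pos": [0,0,-0.05],"twist": 0},
    {"claw": 7.2,"delta_pos": [0,0,-3],"twist": 0},
    {"claw": 7.2,"delta_pos": [0,0,-8],"twist": 0},
    {"claw": 8.3,"delta_pos": [0,0,-13],"twist": 0},
    {"claw": 8.3,"delta_pos": [0,0,-13],"twist": 0},
    {"claw": 8.3,"delta_pos": [0,0,-13],"twist": 0},
  ],
)

```text
clock: 23.1
tcp_pos: [0.6966, 0.0167, 0.1749]
orientation: [-0.0, 0.147, 0.989, 0.0]
wrist_force: [0.4, 0.2, -0.6]
finger_gap: 0.0833
```

```bash
python3 - <<'E'
from m3 import *
ims={c:snap(c,c[0]+'6') for c in('scene','top')}
print('box');c=refit(ims,rect(.096,.062,.033),[.430,.171,-.29],True)
print('pot');p=refit(ims,circ(.052,.066),[.697,.016,0],False,('scene',))
S=ims['scene'];t1=cv2.resize(S[170:220,265:315],(400,400),interpolation=2);draw(t1,'scene',rect(.096,.062,.033),c[-1][1],8,[265,170])
t2=cv2.resize(S[220:300,225:305],(400,400),interpolation=2);draw(t2,'scene',circ(.052,.066),p[-1][1],5,[225,220])
cv2.imwrite('pics/c7.png',np.hstack([t1,t2])[:,:,::-1])
E
python3 go.py 430.5 171.4 100 73
```

```text
box
('top',) [430.0, 172.0] -18.6 158
('scene',) [432.0, 170.0] -14.6 280
('top', 'scene') [431.0, 171.0] -16.6 432
pot
('scene',) [697.0, 17.0] 0.0 351
tcp [695.7  16.8 173.2] jaw 73.0 tilt 0.19 -> delta [29.85, 7.06, 7.42] twist 0.0 q6 12 -> 39 gap 82.9 F [0.6 0.4 0.4] t 23.2
```

View pics/c7.png

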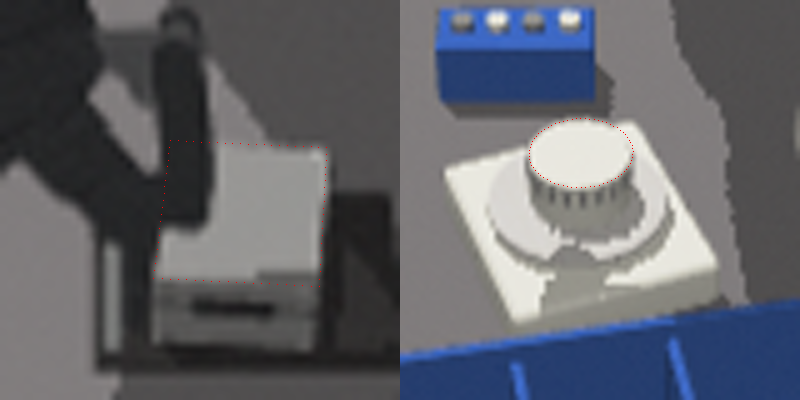

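Emit:
play_rows(
  moves=[
    {"claw": 8.3,"delta_pos": [5,1.2,0],"twist": 0},
    {"claw": 8.3,"delta_pos": [10,2.4,0],"twist": 0},
    {"claw": 8.3,"delta_pos": [16,3.8,0],"twist": 0},
    {"claw": 8.3,"delta_pos": [22,5.2,0],"twist": 0},
    {"claw": 8.3,"delta_pos": [27,6.4,1],"twist": 0},
    {"claw": 8.3,"delta_pos": [29.8,7,4],"twist": 0},
    {"claw": 8.3,"delta_pos": [29.8,7,8],"twist": 0},
    {"claw": 8.3,"delta_pos": [29.8,7,10],"twist": 0},
    {"claw": 8.3,"delta_pos": [29.8,7,10],"twist": 0},
    {"claw": 8.3,"delta_pos": [29.8,7,10],"twist": 0},
    {"claw": 8.3,"delta_pos": [29.8,7,10],"twist": 0},
  ],
)

```text
clock: 24.58
tcp_pos: [0.4329, 0.1706, 0.0761]
orientation: [0.001, 0.148, 0.989, 0.0]
wrist_force: [-0.2, -1.0, 0.3]
finger_gap: 0.0827
```

```bash
python3 go.py 431 171 10 73
```

```text
tcp [432.9 170.6  76.1] jaw 73.0 tilt 0.09 -> delta [0.2, -0.03, 6.61] twist 0.0 q6 29 -> 39 gap 82.7 F [-0.2 -1.   0.3] t 24.6
```

Emit:
play_rows(
  moves=[
    {"claw": 8.3,"delta_pos": [0.2,0,3],"twist": 0},
    {"claw": 8.3,"delta_pos": [0.2,0,5.5],"twist": 0},
    {"claw": 8.3,"delta_pos": [0.2,0,6.7],"twist": 0},
    {"claw": 8.3,"delta_pos": [0.2,0,7],"twist": 0},
    {"claw": 8.3,"delta_pos": [0.2,0,7],"twist": 0},
    {"claw": 7,"delta_pos": [0.2,0,7],"twist": 0},
    {"claw": 5.6,"delta_pos": [0.2,0,7],"twist": 0},
    {"claw": 5.6,"delta_pos": [0.2,0,7],"twist": 0},
    {"claw": 5.6,"delta_pos": [0.2,0,7],"twist": 0},
    {"claw": 5.6,"delta_pos": [0.2,0,7],"twist": 0},
  ],
  force=50,
)

```text
clock: 25.82
tcp_pos: [0.4311, 0.1714, 0.0063]
orientation: [0.001, 0.147, 0.989, 0.0]
wrist_force: [-1.1, -0.5, 5.3]
finger_gap: 0.061
```

Emit:
play_rows(
  moves=[
    {"claw": 5.6,"delta_pos": [0,0,-1],"twist": 0},
    {"claw": 5.6,"delta_pos": [0,0,-3],"twist": 0},
    {"claw": 5.6,"delta_pos": [0,0,-7],"twist": 0},
    {"claw": 5.6,"delta_pos": [0,0,-11],"twist": 0},
    {"claw": 5.6,"delta_pos": [0,0,-14],"twist": 0},
    {"claw": 5.6,"delta_pos": [0,0,-16],"twist": 0},
    {"claw": 5.6,"delta_pos": [0,0,-16],"twist": 0},
    {"claw": 5.6,"delta_pos": [0,0,-16],"twist": 0},
  ],
)

```text
clock: 26.82
tcp_pos: [0.4296, 0.171, 0.1646]
orientation: [-0.0, 0.147, 0.989, -0.0]
wrist_force: [-0.4, -0.4, -1.9]
finger_gap: 0.0611
```

```bash
python3 go.py 635 -208 80 95.4
```

```text
tcp [429.6 171.  164.6] jaw 73.0 tilt 0.06 -> delta [-30.71, -30.26, 8.45] twist -22.4 q6 29 -> -24 gap 61.1 F [-0.4 -0.4 -1.9] t 26.8
```

Emit:
play_rows(
  moves=[
    {"claw": 5.6,"delta_pos": [-2,-2,0],"twist": -1},
    {"claw": 5.6,"delta_pos": [-5,-4.9,0],"twist": -3},
    {"claw": 5.6,"delta_pos": [-8.5,-8.4,0],"twist": -6},
    {"claw": 5.6,"delta_pos": [-12,-11.8,0],"twist": -9},
    {"claw": 5.6,"delta_pos": [-15.5,-15.3,0],"twist": -12},
    {"claw": 5.6,"delta_pos": [-19,-18.7,0],"twist": -15},
    {"claw": 5.6,"delta_pos": [-22.5,-22.2,0],"twist": -18},
    {"claw": 5.6,"delta_pos": [-26,-25.6,0],"twist": -20},
    {"claw": 5.6,"delta_pos": [-29,-28.6,1],"twist": -22},
    {"claw": 5.6,"delta_pos": [-30.7,-30.3,4],"twist": -22.4},
    {"claw": 5.6,"delta_pos": [-30.7,-30.3,8.5],"twist": -22.4},
    {"claw": 5.6,"delta_pos": [-30.7,-30.3,8.5],"twist": -22.4},
  ],
)

```text
clock: 28.32
tcp_pos: [0.6311, -0.2066, 0.0741]
orientation: [-0.005, -0.047, 0.999, 0.003]
wrist_force: [-1.0, -0.4, -1.9]
finger_gap: 0.0612
```

Emit:
play_rows(
  moves=[
    {"claw": 5.6,"delta_pos": [0,0,2],"twist": 0},
    {"claw": 5.6,"delta_pos": [0,0,4],"twist": 0},
    {"claw": 5.6,"delta_pos": [0,0,4],"twist": 0},
    {"claw": 5.6,"delta_pos": [0,0,4],"twist": 0},
  ],
)

```text
clock: 28.82
tcp_pos: [0.6362, -0.2082, 0.0419]
orientation: [0.001, -0.048, 0.999, -0.0]
wrist_force: [-0.3, -1.1, -1.3]
finger_gap: 0.0611
```

```bash
python3 go.py 635 -208 6 95.4
```

```text
tcp [ 636.2 -208.2   41.9] jaw 95.5 tilt 0.09 -> delta [0.12, 0.03, 3.59] twist 0.1 q6 -30 -> -24 gap 61.1 F [-0.3 -1.1 -1.3] t 28.8
```

Emit:
play_rows(
  moves=[
    {"claw": 5.6,"delta_pos": [0.1,0,2],"twist": 0},
    {"claw": 5.6,"delta_pos": [0.1,0,3],"twist": 0},
    {"claw": 5.6,"delta_pos": [0.1,0,3.4],"twist": 0},
    {"claw": 5.6,"delta_pos": [0.1,0,3.6],"twist": 0},
    {"claw": 5.6,"delta_pos": [0.1,0,3.7],"twist": 0},
    {"claw": 5.6,"delta_pos": [0.1,0,3.7],"twist": 0},
    {"claw": 5.6,"delta_pos": [0.1,0,3.7],"twist": 0},
  ],
)

```text
clock: 29.7
tcp_pos: [0.6347, -0.2083, 0.0054]
orientation: [0.001, -0.048, 0.999, -0.0]
wrist_force: [-4.0, 1.8, 7.6]
finger_gap: 0.0612
```

Emit:
play_rows(
  moves=[
    {"claw": 6.6,"delta_pos": [0,0,-0.1],"twist": 0},
    {"claw": 7.4,"delta_pos": [0,0,-0.1],"twist": 0},
    {"claw": 7.8,"delta_pos": [0,0,-0.1],"twist": 0},
    {"claw": 8.3,"delta_pos": [0,0,-3],"twist": 0},
    {"claw": 8.3,"delta_pos": [0,0,-8],"twist": 0},
    {"claw": 8.3,"delta_pos": [0,0,-12],"twist": 0},
    {"claw": 8.3,"delta_pos": [0,0,-12],"twist": 0},
    {"claw": 8.3,"delta_pos": [0,0,-12],"twist": 0},
  ],
)

```text
clock: 30.7
tcp_pos: [0.6342, -0.2082, 0.1227]
orientation: [-0.0, -0.048, 0.999, 0.0]
wrist_force: [-0.5, -0.0, -0.9]
finger_gap: 0.0831
```

```bash
python3 go.py 441.5 -157.8 90 93; python3 - <<'E'
from m3 import *
ims={c:snap(c,c[0]+'7') for c in('scene','top')}
print('tin');c=refit(ims,circ(.066,.033),[.441,-.158,0],False)
print('box');c=refit(ims,rect(.096,.062,.032),[.635,-.208,.094],True,('scene',))
E
```

```text
tcp [ 634.2 -208.2  122.7] jaw 95.4 tilt 0.03 -> delta [18.71, 6.84, 3.28] twist 2.4 q6 -31 -> -23 gap 83.1 F [-0.5 -0.  -0.9] t 30.7
tin
('top',) [449.0, -150.0] 0.0 29
('scene',) [445.0, -159.0] 0.0 348
('top', 'scene') [445.0, -158.0] 0.0 367
box
('scene',) [638.0, -207.0] 7.4 246
```

Emit:
play_rows(
  moves=[
    {"claw": 8.4,"delta_pos": [5,1.8,0],"twist": 0},
    {"claw": 8.4,"delta_pos": [10,3.6,0],"twist": 0},
    {"claw": 8.4,"delta_pos": [15,5.4,0],"twist": 0},
    {"claw": 8.4,"delta_pos": [18.7,6.8,0],"twist": 0},
    {"claw": 8.4,"delta_pos": [18.7,6.8,2],"twist": 0},
    {"claw": 8.4,"delta_pos": [18.7,6.8,4.5],"twist": 0},
    {"claw": 8.4,"delta_pos": [18.7,6.8,4.5],"twist": 0},
    {"claw": 8.4,"delta_pos": [18.7,6.8,4.5],"twist": 0},
    {"claw": 8.4,"delta_pos": [18.7,6.8,4.5],"twist": 0},
  ],
)

```text
clock: 31.92
tcp_pos: [0.4425, -0.1586, 0.0789]
orientation: [0.0, -0.048, 0.999, -0.0]
wrist_force: [0.3, -0.3, 1.2]
finger_gap: 0.084
```

```bash
python3 go.py 442 -157.8 6 95.4
```

```text
tcp [ 442.5 -158.6   78.9] jaw 95.5 tilt 0.06 -> delta [0.05, 0.09, 7.29] twist 0.1 q6 -35 -> -25 gap 84.0 F [ 0.3 -0.3  1.2] t 31.9
```

Emit:
play_rows(
  moves=[
    {"claw": 8.4,"delta_pos": [0,0.1,3],"twist": 0},
    {"claw": 8.4,"delta_pos": [0,0.1,5.5],"twist": 0},
    {"claw": 8.4,"delta_pos": [0,0.1,6.9],"twist": 0},
    {"claw": 8.4,"delta_pos": [0,0.1,7.3],"twist": 0},
    {"claw": 8.4,"delta_pos": [0,0.1,7.3],"twist": 0},
    {"claw": 7.4,"delta_pos": [0,0.1,7.3],"twist": 0},
    {"claw": 6,"delta_pos": [0,0.1,7.3],"twist": 0},
    {"claw": 6,"delta_pos": [0,0.1,7.3],"twist": 0},
    {"claw": 6,"delta_pos": [0,0.1,7.3],"twist": 0},
    {"claw": 6,"delta_pos": [0,0.1,7.3],"twist": 0},
  ],
  force=50,
)

```text
clock: 33.17
tcp_pos: [0.4425, -0.1578, 0.0065]
orientation: [0.001, -0.048, 0.999, -0.001]
wrist_force: [-0.4, 0.9, 5.9]
finger_gap: 0.0644
```

Emit:
play_rows(
  moves=[
    {"claw": 6,"delta_pos": [0,0,-1],"twist": 0},
    {"claw": 6,"delta_pos": [0,0,-3],"twist": 0},
    {"claw": 6,"delta_pos": [0,0,-7],"twist": 0},
    {"claw": 6,"delta_pos": [0,0,-11],"twist": 0},
    {"claw": 6,"delta_pos": [0,0,-14],"twist": 0},
    {"claw": 6,"delta_pos": [0,0,-15],"twist": 0},
    {"claw": 6,"delta_pos": [0,0,-15],"twist": 0},
    {"claw": 6,"delta_pos": [0,0,-15],"twist": 0},
  ],
)

```text
clock: 34.17
tcp_pos: [0.4409, -0.1568, 0.1539]
orientation: [-0.001, -0.047, 0.999, 0.001]
wrist_force: [-0.6, 0.2, -2.1]
finger_gap: 0.0644
```

```bash
python3 go.py 534 -389.5 100 80.3; python3 - <<'E'
from h import *
S=snap('scene','s8');T=snap('top')
a=cv2.resize(S[215:280,60:160],(400,260),interpolation=2);b=cv2.resize(S[150:215,145:245],(400,260),interpolation=2)
cv2.imwrite('pics/c8.png',np.hstack([a,b])[:,:,::-1])
E
```

```text
tcp [ 440.9 -156.8  153.9] jaw 95.4 tilt 0.14 -> delta [-7.07, -24.05, 5.34] twist 15.1 q6 -35 -> -26 gap 64.4 F [-0.6  0.2 -2.1] t 34.2
```

View pics/c8.png

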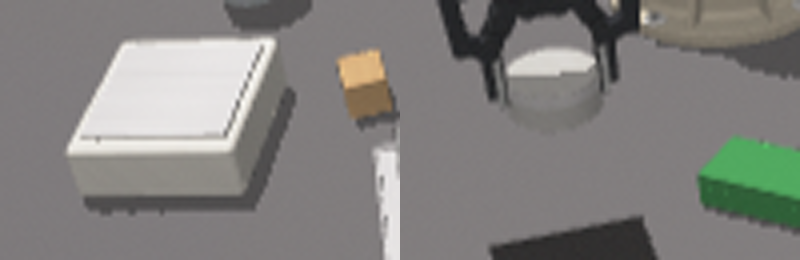

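```bash
python3 - <<'E'
from h import *
P=[unproj('scene',(60+(u+.5)/4-.5,215+(v+.5)/4-.5),.046) for u,v in((80,137),(225,137),(266,45),(122,42))]
P=np.array(P);print(np.round(P*1000),np.round(P.mean(0)*1000),np.linalg.norm(np.diff(P,axis=0),axis=1))
print(unproj('top',(403,229),.09), unproj('scene',(187/1.5625,298/1.5625),.09))
E
```

```text
[[ 577. -444.   46.]
 [ 595. -350.   46.]
 [ 500. -331.   46.]
 [ 476. -432.   46.]] [ 537. -389.   46.] [0.09621227 0.0976854  0.10369429]
[ 0.35813574 -0.35647873  0.09      ] [ 0.38066529 -0.35065136  0.09      ]
```

Emit:
play_rows(
  moves=[
    {"claw": 6,"delta_pos": [-0.5,-1.8,0],"twist": 1},
    {"claw": 6,"delta_pos": [-1.5,-5,0],"twist": 3},
    {"claw": 6,"delta_pos": [-2.8,-9.3,0],"twist": 6},
    {"claw": 6,"delta_pos": [-4.1,-13.6,0],"twist": 9},
    {"claw": 6,"delta_pos": [-5.4,-18,0],"twist": 12},
    {"claw": 6,"delta_pos": [-6.6,-22,0],"twist": 14},
    {"claw": 6,"delta_pos": [-7.2,-24,1],"twist": 15},
    {"claw": 6,"delta_pos": [-7.2,-24,4],"twist": 15},
    {"claw": 6,"delta_pos": [-7.2,-24,7],"twist": 15},
    {"claw": 6,"delta_pos": [-7.2,-24,7],"twist": 15},
    {"claw": 6,"delta_pos": [-7.2,-24,7],"twist": 15},
    {"claw": 6,"delta_pos": [-7.2,-24,7],"twist": 15},
  ],
)

```text
clock: 35.78
tcp_pos: [0.5371, -0.3904, 0.087]
orientation: [0.001, 0.083, 0.997, -0.001]
wrist_force: [0.3, -0.5, -2.4]
finger_gap: 0.0642
```

```bash
python3 go.py 535.5 -388.5 50 80.3
```

```text
tcp [ 537.1 -390.4   87. ] jaw 80.4 tilt 0.17 -> delta [0.2, 0.16, 3.7] twist 0.1 q6 -33 -> -26 gap 64.2 F [ 0.3 -0.5 -2.4] t 35.8
```

Contact is expected near TCP 49.5.

Emit:
play_rows(
  moves=[
    {"claw": 6,"delta_pos": [0.1,0.1,2],"twist": 0},
    {"claw": 6,"delta_pos": [0.1,0.1,3],"twist": 0},
    {"claw": 6,"delta_pos": [0.1,0.1,3.5],"twist": 0},
    {"claw": 6,"delta_pos": [0.1,0.1,3.7],"twist": 0},
    {"claw": 6,"delta_pos": [0.1,0.1,3.8],"twist": 0},
    {"claw": 6,"delta_pos": [0.1,0.1,3.8],"twist": 0},
    {"claw": 6,"delta_pos": [0.1,0.1,3.8],"twist": 0},
  ],
)

```text
clock: 36.65
tcp_pos: [0.5355, -0.3882, 0.0495]
orientation: [0.0, 0.083, 0.997, -0.0]
wrist_force: [-3.8, 4.4, 7.0]
finger_gap: 0.0646
```

Emit:
play_rows(
  moves=[
    {"claw": 7,"delta_pos": [0,0,-0.1],"twist": 0},
    {"claw": 8,"delta_pos": [0,0,-0.1],"twist": 0},
    {"claw": 8.3,"delta_pos": [0,0,-0.1],"twist": 0},
    {"claw": 8.3,"delta_pos": [0,0,-3],"twist": 0},
    {"claw": 8.3,"delta_pos": [0,0,-8],"twist": 0},
    {"claw": 8.3,"delta_pos": [0,0,-14],"twist": 0},
    {"claw": 8.3,"delta_pos": [0,0,-14],"twist": 0},
    {"claw": 8.3,"delta_pos": [0,0,-14],"twist": 0},
  ],
)

```text
clock: 37.65
tcp_pos: [0.5354, -0.3883, 0.1871]
orientation: [0.0, 0.083, 0.997, -0.0]
wrist_force: [-0.1, 0.3, -0.4]
finger_gap: 0.0833
```

```bash
python3 go.py 400 -150 190 80.3
```

```text
tcp [ 535.4 -388.3  187.1] jaw 80.4 tilt 0.01 -> delta [17.31, 21.25, -0.3] twist 0.1 q6 -33 -> -11 gap 83.3 F [-0.1  0.3 -0.4] t 37.6
```

Moving the arm out of view, close to the base and between the places, to check everything from both cameras.

Emit:
play_rows(
  moves=[
    {"claw": 8.3,"delta_pos": [4,5,-2],"twist": 0},
    {"claw": 8.3,"delta_pos": [8,10,-2],"twist": 0},
    {"claw": 8.3,"delta_pos": [12,15,-2],"twist": 0},
    {"claw": 8.3,"delta_pos": [17,21,-2],"twist": 0},
    {"claw": 8.3,"delta_pos": [17,21,-2],"twist": 0},
    {"claw": 8.3,"delta_pos": [17,21,-2],"twist": 0},
    {"claw": 8.3,"delta_pos": [17,21,-2],"twist": 0},
  ],
)

```text
clock: 38.52
tcp_pos: [0.4028, -0.1534, 0.2065]
orientation: [-0.0, 0.083, 0.997, 0.0]
wrist_force: [-0.3, -0.3, 0.1]
finger_gap: 0.0831
```

```bash
python3 - <<'E'
from m3 import *
ims={c:snap(c,c[0]+'9') for c in('scene','top')}
J={'vial':(circ(.03,.106),[.65,.197,0],False),'mixer':(circ(.072,.081),[.65,.197,0],False),'cart':(rect(.056,.036,.040),[.501,.371,-.105],True),
'pot':(circ(.052,.066),[.697,.016,0],False),'box':(rect(.096,.062,.032),[.635,-.208,.094],True),'tin':(circ(.066,.076),[.5355,-.3885,0],False)}
R={}
for n,(o,p,r) in J.items(): print(n);R[n]=refit(ims,o,p,r)[-1][1]
C=np.array([115,85]);D=np.array([65,177])
T=cv2.resize(ims['top'][85:205,115:435],(800,300),interpolation=2);S=cv2.resize(ims['scene'][177:297,65:385],(800,300),interpolation=2)
cv2.imwrite('pics/f1.png',np.vstack([T,S])[:,:,::-1])
E
```

```text
vial
('top',) [647.0, 198.0] 0.0 153
('scene',) [648.0, 198.0] 0.0 252
('top', 'scene') [647.0, 198.0] 0.0 404
mixer
('top',) [646.0, 198.0] 0.0 316
('scene',) [658.0, 194.0] 0.0 348
('top', 'scene') [651.0, 198.0] 0.0 544
cart
('top',) [501.0, 373.0] -6.0 253
('scene',) [502.0, 371.0] -4.0 389
('top', 'scene') [501.0, 372.0] -6.0 633
pot
('top',) [697.0, 15.0] 0.0 183
('scene',) [697.0, 16.0] 0.0 386
('top', 'scene') [697.0, 15.0] 0.0 566
box
('top',) [630.0, -202.0] 5.4 213
('scene',) [638.0, -207.0] 7.4 244
('top', 'scene') [634.0, -206.0] 5.4 377
tin
('top',) [534.0, -388.0] 0.0 151
('scene',) [536.0, -390.0] 0.0 313
('top', 'scene') [534.0, -388.0] 0.0 461
```

View pics/f1.png

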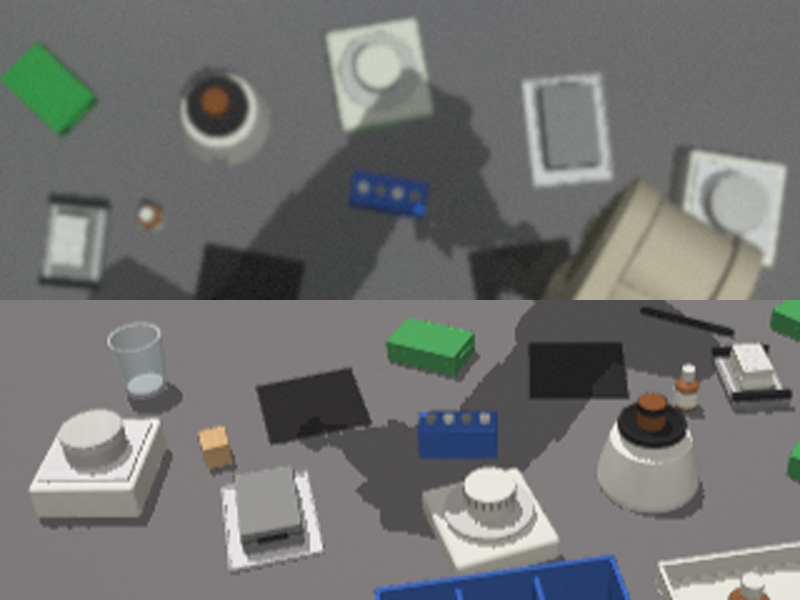

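```bash
python3 -c "
from workcell import env,get_state
print(env.hand_in(), get_state()['clock'])"
```

```text
the job is handed in; nothing more can be done
the job is handed in; nothing more can be done
```

All five things are at their places, and the job was handed in at about 39 s of the 136 s allowed. I unstacked from the top down: vial to mixer, cartridge to dock, pot to scale, slide box to tray, tin to warmer. Each was lowered until the wrist showed light contact (5–9 N), then released. The gripper was then raised clear.

**Last checks:** the final pictures from both cameras show everything upright. Fitted outlines put the things within about 4 mm of the measured centres of their places. The cartridge and slide box yaw fits differ from the dock and tray by 0–2°.

**Disagreements:**
- The single-camera fits for the slide box in the tray differ by about 8 mm in x. Their joint fit and the release pose agree with the tray centre to within about 2 mm.
- The mixer head's fits also differ, by about 12 mm in x between cameras, because its black side shows. I used the mean, and the vial looks centred in both views.

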